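# Blow out the pipette over the trough

## Task

Three multi-channel pipettes hang upright in stands on the bench; one of them has its row of tips standing in a reagent trough. Press that pipette's plunger, the round button on its very top, fully down to its stop, keep it there for about half a second to blow out the last drops, then let go so that it springs all the way back up. Leave the plungers of the other two pipettes alone.

Things in the scene. Friction and masses are not known exactly. Their poses are not given: they have to be found in the camera images.
- plunger_top (a point): Centre of the flat top of the button to press: a round cap 20 mm wide, 320 mm above the worktop at rest, the highest point of the pipette whose twelve tips stand in a white trough (54 x 130 x 28 mm). z is up, x to the pipette's back; 14 mm to +x is a lower ejector key, top 13 mm below the button's; touching it does no harm. Nothing near is higher. Pipette and stand are fixed.
- stand_a_pip_plunger (a joint): How far that plunger is pressed straight down, m: 0 at rest, 0.012 at its stop (button top then 308 mm up, 1 mm above the ejector key). A spring returns it, though friction may leave it up to 2 mm short of 0; it takes about 1 N to start and 9 N to reach the stop.
- stand_b_pip_plunger (a joint): The same for the plunger of a second pipette, which has no tips and hangs over a flat white well plate; its button's top is 303 mm above the worktop. To be left alone.
- stand_c_pip_plunger (a joint): The same for the plunger of a third pipette, which has no tips and hangs over its bare base plate; its button's top is 303 mm above the worktop. To be left alone.

How it is judged (in metres and radians):
On the way:
1. the plunger of the pipette over the trough is pressed to its stop (at least 10 of its 12 mm) and kept there for 0.2 s (value of joint stand_a_pip_plunger above 0.01 m), for 0.2 s.
At the end, for the whole second after the job is handed in: The plunger of the pipette over the trough has been at its stop and is back up, within 4 mm of its rest height; the other two plungers are up, within 4 mm (value of joint each of stand_a_pip_plunger, stand_b_pip_plunger, stand_c_pip_plunger below 0.004 m); the robot touches nothing.
It fails at once if the plunger of another pipette is pressed by more than 4 mm (value of joint any of stand_b_pip_plunger, stand_c_pip_plunger above 0.004 m).
It also fails if it takes over 32 s, if anything falls off the work surface, if the arm or the gripper's body presses on something with over 40 N, if the wrist force passes 120 N, or if a joint passes its speed limit or range.

## Robot

A 6-joint arm with a two-finger parallel gripper is mounted at the origin on a cart in front of the work surface, level with it; the furniture and walls round the work are solid. World frame = base frame: x ahead of the robot, y to its left, z up, the work surface at z = 0. Lengths are in mm, angles in rad, forces in N, time in s.
With the tool pointing down it reaches from about 350 to 975 mm from the base axis. Payload 7.1 kg.
Tool frame: the origin (TCP) lies midway between the tips of the shut fingers; the grasp point (between the pads) lies 19 mm behind it (ctrl.grip_point_offset is the distance from the TCP to the grasp point, in mm); z points along the fingers, y is the line along which they close (so a half turn about z gives the same grasp; the last joint's range is limited). The gripper opens to 88 mm and grips with 3 to 60 N. Pads are 20 mm wide; open, the fingers measure 115 mm over their backs; the gripper's body (75 mm by 178 mm) begins 61 mm behind the grasp point.
Start: joints at [-1.304, 0.423, 1.63, -0, 1.089, -0.019], TCP at [176.221, -599.626, 222.675] pointing down, gripper open.
Joint ranges: [-3, 3], [-0.9, 2.11], [0.09, 2.58], [-1.31, 4.45], [0.11, 2.69], [-2.54, 2.54]. Speed limits (rad/s): [2.39, 2.39, 3.01, 3.14, 3.14, 3.14].

## Interface

Orientations are given as a rotation vector (axis times angle).
In Python, from workcell import get_obs, optics, close_job, spotter, ctrl gives the robot as it stands. The module is installed in compiled form; this text tells all that it offers.
- The arm moves only by the tool move_arm, never from a script. Its argument "rows" is a list of rows, each a list of 5 numbers: the shift along the tool's x, y, z in cm, then the turn about the tool's z in degrees, then the opening in per cent of the stroke, from 0 (shut) to 100 (fully open). A call has 1 to 10 rows; each row shifts and turns the commanded pose from where the row before left it, along the tool's axes as they then stand; what a row does not reach is not made up. A row lasts 1/8 s, in which the tool goes at most 62.5 mm and 10.7 degrees, less where a joint would pass 70% of its speed; a pose out of reach is approached as far as the arm can. A call with a gripper value outside its range is refused whole. The fingers move at their own pace and stop on an object; the grip force is fixed at half the most. Time passes only in rows, so rows that do not move let the fingers close. It gives the time, the measured TCP pose, the force, the opening and the grip force at its end, in the units of the state.
- get_obs(): the state, without advancing time (a new reading comes with each control period).
- optics.get_image(name): name is "scene" or "top" or "wrist"; returns the picture (420x560x3 uint8, blue, green, red); there is no depth.
- optics.calibration(name): a dict with "camera_matrix" (3x3 intrinsics, pixels), "xyz" and "orientation" of the camera in the world. Camera axes: x right, y down, z forward; pixel columns grow to the right and rows downward; lengths in mm; the calibration is good to about 2 mm. A picture is of the moment at which its call begins: read the wrist's pose just before it. calibration takes no time and is no camera call; for the wrist camera it gives the pose at the moment of the call.
- close_job(): hands the job in; it is judged then, once.
Trained networks look in the newest picture that a camera, given by its name, has taken for a name from the list of things; names that differ only in an ending like _2 or _b are one class to them, and where a whole thing is asked for, a point or a joint stands for the part that bears it (a point fixed in the world has none). Each returns a list of dicts, best first, with "conf" (0 to 1); they miss things now and then, are a little off and sometimes report something else, mostly with a low value. They report only what shows in the picture. A call takes as long as a camera call.
- spotter.find_in(camera, label): "point" ([column, row] in pixels, amid what is visible of it).
- spotter.regions_of(camera, label): "region" (420x560 bool, what is visible of it) and "point" ([column, row] in pixels, amid what is visible of it).
The state is a dict: "t": time; "qpos": joint angles; "qvel": joint speeds; "joint_torque": joint torques, N m; "ee_pos": TCP position; "orientation": TCP orientation; "ft_force": force on the tool from outside, world axes, zero at the start; "moment": the same for the moment, N m; "width": finger opening in mm; "grasp_force": force on a finger pad.
Only numpy, scipy, OpenCV 4.12 (cv2) and the standard library are available. Lean on these libraries where they do the work, as an engineer would, in place of code of your own. Each camera call takes 0.05 s, during which the arm holds its last target. There are 200 camera calls.

## Working session

There is one attempt and no reset: what is moved stays moved. The work goes in short steps, Python scripts to look and compute and a tool call to move; the robot and the scene stay as the last step left them, time stands still between calls to the robot, and variables do not carry over. Pictures are saved under pics/ and viewed, at most 10 in all, crops included, and the job is handed in when it is done.

Besides the shell and the picture viewer there is one more tool, called as name(argument=value, ...), one argument or row to a line, values as JSON. move_arm: Moves the arm, as the interface text tells. Its arguments: {"type":"object","properties":{"rows":{"type":"array","items":{"type":"array","items":{"type":"number"}}}},"required":["rows"]}

```bash
mkdir -p pics
cat > h.py <<'E'
import numpy as np, cv2
from scipy.spatial.transform import Rotation as R
from workcell import get_obs, optics, close_job, spotter, ctrl
def cal(n):
    c=optics.calibration(n); o=np.array(c["orientation"],float)
    M=o if o.shape==(3,3) else R.from_rotvec(o).as_matrix()
    return np.array(c["camera_matrix"]),np.array(c["xyz"]),M
def ray(n,p):
    K,x,M=cal(n); d=M@np.linalg.solve(K,[p[0],p[1],1]); return x,d/np.linalg.norm(d)
def at_z(n,p,z):
    x,d=ray(n,p); return x+d*(z-x[2])/d[2]
def proj(n,P):
    K,x,M=cal(n); q=K@(M.T@(np.array(P)-x)); return q[:2]/q[2]
E
python3 - <<'E'
from h import *
for n in("scene","top"):
    cv2.imwrite(f"pics/{n}0.png",optics.get_image(n))
    print(n,cal(n)[1],cal(n)[2][:,2])
    for r in spotter.find_in(n,"plunger_top"): print(r, at_z(n,r["point"],320))
o=get_obs();print(o["t"],o["ee_pos"],R.from_rotvec(o["orientation"]).as_matrix())
E
```

```text
scene [-74.1610016  686.92308626 939.44423288] [ 0.54549451 -0.62798961 -0.55503584]
{'point': [352.7, 177.8], 'conf': 0.44} [ 533.98814183 -239.68210597  320.        ]
top [ 281.94440248   11.97711807 1384.1825491 ] [ 0.20238366  0.02660191 -0.97894494]
{'point': [392.5, 208.0], 'conf': 0.47} [ 533.65653246 -240.22185911  320.        ]
0.2 [ 176.14607923 -599.32308331  222.18167784] [[ 9.59441444e-01  2.81907899e-01 -2.28049859e-04]
 [ 2.81907989e-01 -9.59441013e-01  9.10225121e-04]
 [ 3.77992635e-05 -9.37596782e-04 -9.99999560e-01]]
```

View pics/scene0.png

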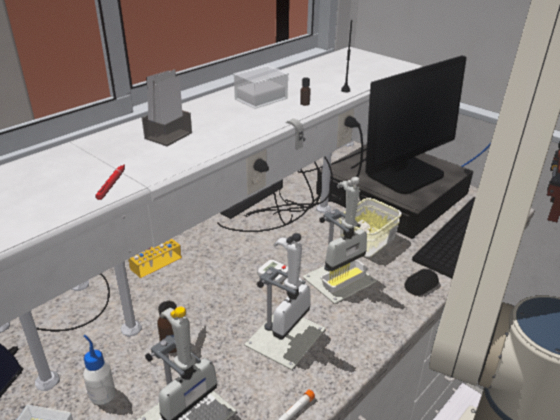

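View pics/top0.png

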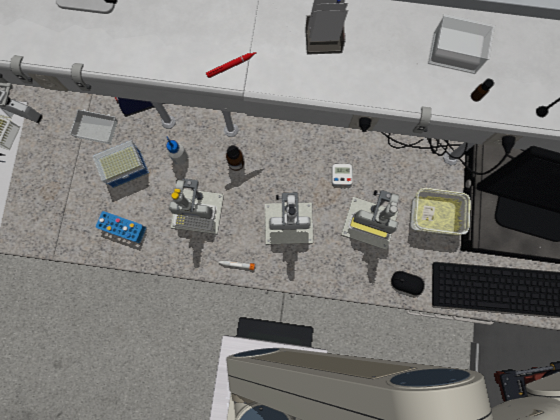

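The trough pipette, with the yellow reagent, is the right-hand one. Its button is near scene (352,178) and top (392,208), and both views put it at about (534,-240). A shelf stands behind it. I'll zoom in to check the button and the shelf edge.

Run:
```python
from h import *
a=cv2.imread("pics/scene0.png")[160:220,310:390]; b=cv2.imread("pics/top0.png")[170:250,340:420]
f=lambda i:cv2.resize(i,None,fx=5,fy=5,interpolation=cv2.INTER_CUBIC)
a=f(a);b=f(b); c=np.zeros((400,800,3),np.uint8);c[:300,:400]=a;c[:,400:]=b
cv2.imwrite("pics/crop.png",c)
# shelf edge clip triangulation
def tri(p,q):
    x,d=ray("scene",p);y,e=ray("top",q)
    s=np.linalg.lstsq(np.c_[d,-e],y-x,rcond=None)[0]; return (x+s[0]*d+y+s[1]*e)/2,np.linalg.norm(x+s[0]*d-y-s[1]*e)
print(tri((296,125),(426,112)),tri((352.7,177.8),(392.5,208)))
print(proj("scene",[534,-240,320]),proj("top",[534,-240,320]))
```

```text
(array([ 769.04392409, -296.06760337,  362.55351819]), np.float64(14.746117955230556)) (array([ 533.95707443, -240.14133568,  319.76471491]), np.float64(0.5584034848214148))
[352.77685036 177.74947898] [392.42105933 207.85215721]
```

View pics/crop.png

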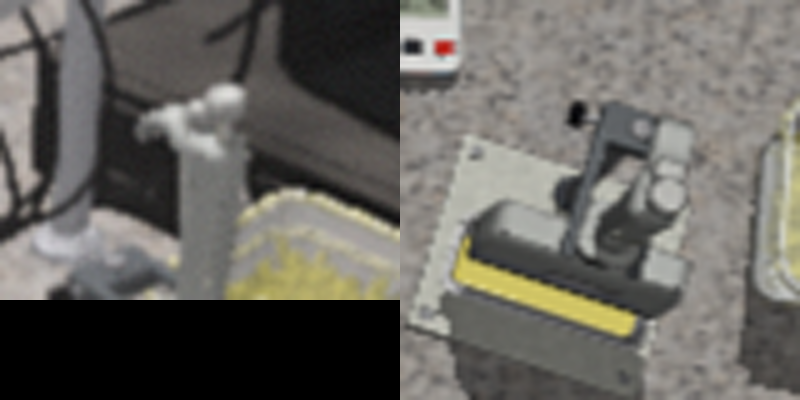

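move_arm(
  rows=[
    [0,0,-5,0,0],
    [0,0,-5,0,0],
    [0,0,-5,0,0],
    [0,0,-5,0,0],
    [0,0,-2,0,0],
  ],
)

```text
t: 0.82
ee_pos: [176.4, -600.3, 446.4]
orientation: [3.105, 0.447, 0.001]
ft_force: [0.2, 0.5, -0.9]
width: 41.5
grasp_force: 0.0
```

move_arm(
  rows=[
    [4,-2.2,0,0,0],
    [4,-2.2,0,0,0],
    [4,-2.2,0,0,0],
    [4,-2.2,0,0,0],
    [4,-2.2,0,0,0],
    [4,-2.2,0,0,0],
    [4,-2.2,0,0,0],
    [4,-2.2,0,0,0],
    [4,-2.2,0,0,0],
    [4,-2.2,0,0,0],
  ],
)

```text
t: 2.08
ee_pos: [498.8, -274.5, 442.6]
orientation: [-3.109, -0.447, 0.0]
ft_force: [0.2, -1.0, 0.4]
width: 0.1
grasp_force: 0.0
```

move_arm(
  rows=[
    [0,0,0,0,0],
    [0,0,0,0,0],
  ],
)

```text
t: 2.33
ee_pos: [497.6, -276.0, 442.4]
orientation: [-3.109, -0.448, 0.001]
ft_force: [-0.3, -0.7, 0.3]
width: 0.5
grasp_force: 0.0
```

Run:
```python
from h import *
o=get_obs();print(o["t"],o["ee_pos"],o["ft_force"],o["width"],R.from_rotvec(o["orientation"]).as_matrix())
n="wrist"; im=optics.get_image(n)
print(cal(n)[1],proj(n,[534,-240,320]),proj(n,[o["ee_pos"][0],o["ee_pos"][1],320]))
cv2.imwrite("pics/w0.png",im)
for r in spotter.find_in(n,"plunger_top"): print(r,at_z(n,r["point"],320))
```

```text
2.325 [ 497.58555609 -275.96204778  442.42757291] [-0.27501629 -0.74519174  0.34687595] 0.47489979859526477 [[ 9.59310760e-01  2.82351375e-01 -7.52797639e-04]
 [ 2.82351390e-01 -9.59311047e-01 -8.81424753e-05]
 [-7.47054240e-04 -1.27997435e-04 -9.99999713e-01]]
[ 574.76481558 -254.07150466  604.7885623 ] [260.16104545 155.69060547] [286.20006312 202.19946822]
{'point': [264.2, 155.2], 'conf': 0.82} [ 535.415087   -243.74008587  320.        ]
```

View pics/w0.png

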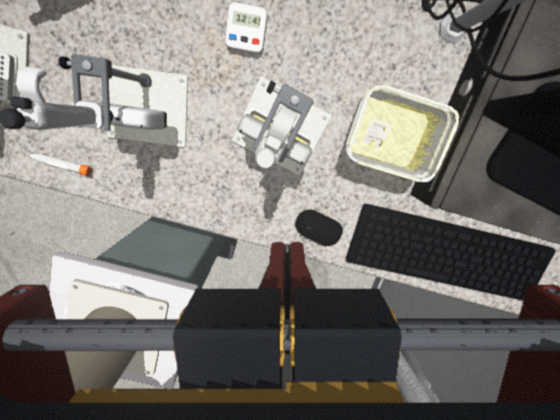

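The wrist view shows the button at about (265,157), which is about (535,-242). I'll move above it and check.

move_arm(
  rows=[
    [2.3,-1.1,2,0,0],
    [2.25,-1.1,3,0,0],
    [0,0,3,0,0],
    [0,0,0,0,0],
    [0,0,0,0,0],
  ],
)

```text
t: 3.05
ee_pos: [535.4, -242.9, 364.0]
orientation: [3.109, 0.445, 0.002]
ft_force: [0.8, 0.3, 0.5]
width: 0.2
grasp_force: 0.0
```

Run:
```python
from h import *
o=get_obs();print(o["t"],o["ee_pos"],o["ft_force"],o["width"])
n="wrist"; im=optics.get_image(n)
print(proj(n,[535,-242,320]),proj(n,o["ee_pos"]))
cv2.imwrite("pics/w1.png",im)
for r in spotter.find_in(n,"plunger_top"): print(r,at_z(n,r["point"],320))
```

```text
3.05 [ 535.44720523 -242.86661103  364.02180816] [0.82733296 0.28769288 0.53434247] 0.1732389896922396
[284.89140721 232.36152471] [286.15435665 259.18267567]
{'point': [285.4, 228.0], 'conf': 0.93} [ 538.43232287 -241.30960353  320.        ]
```

View pics/w1.png

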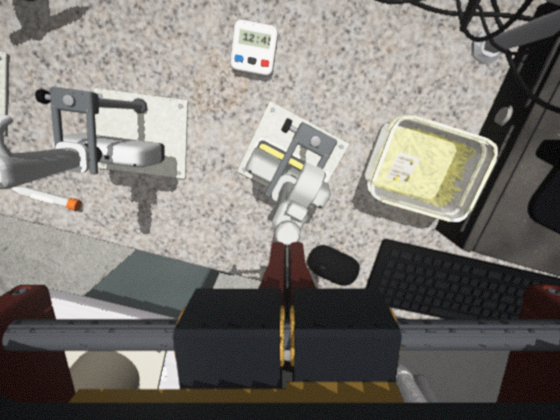

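The button at about (287,232) sits directly under the fingertips. I'll press it.

move_arm(
  rows=[
    [0,0,2,0,0],
    [0,0,2,0,0],
    [0,0,0.6,0,0],
    [0,0,0.5,0,0],
    [0,0,0.4,0,0],
    [0,0,0,0,0],
  ],
)

```text
t: 3.9
ee_pos: [535.4, -242.1, 309.1]
orientation: [3.109, 0.447, 0.001]
ft_force: [-3.7, 1.2, 6.0]
width: 0.6
grasp_force: 2.9
```

move_arm(
  rows=[
    [0,0,0.2,0,0],
    [0,0,0.1,0,0],
    [0,0,0,0,0],
  ],
)

```text
t: 4.28
ee_pos: [535.5, -242.2, 307.7]
orientation: [3.108, 0.447, 0.002]
ft_force: [-6.8, 2.6, 13.7]
width: -0.1
grasp_force: 7.0
```

move_arm(
  rows=[
    [0,0,0.1,0,0],
    [0,0,0,0,0],
    [0,0,0,0,0],
    [0,0,0,0,0],
  ],
)

```text
t: 4.78
ee_pos: [535.6, -242.2, 307.6]
orientation: [3.108, 0.447, 0.003]
ft_force: [-8.7, 3.3, 19.7]
width: 0.8
grasp_force: 9.7
```

The plunger is at its stop: height stays at 307.6 mm while the force rises to 20 N. Held for about 0.5 s, so I'm releasing.

move_arm(
  rows=[
    [0,0,-0.6,0,0],
    [0,0,-1,0,0],
    [0,0,-3,0,0],
    [0,0,-4,0,0],
    [-2,0,-2,0,0],
    [-3,0,0,0,0],
    [-3,0,0,0,0],
    [0,0,0,0,0],
    [0,0,0,0,0],
  ],
)

```text
t: 5.9
ee_pos: [458.6, -264.5, 409.7]
orientation: [3.11, 0.446, 0.001]
ft_force: [-0.0, 0.3, 0.1]
width: 1.0
grasp_force: 0.0
```

Run:
```python
from h import *
o=get_obs();print(o["t"],o["ee_pos"],o["ft_force"])
im=optics.get_image("scene")[160:220,310:390]; a=cv2.imread("pics/scene0.png")[160:220,310:390]
cv2.imwrite("pics/after.png",cv2.resize(np.hstack([a,im]),None,fx=5,fy=5,interpolation=cv2.INTER_CUBIC))
optics.get_image("wrist"); print([(r,at_z("wrist",r["point"],320)) for r in spotter.find_in("wrist","plunger_top")])
```

```text
5.9 [ 458.64629639 -264.50805173  409.709159  ] [-0.02688802  0.25731228  0.09993421]
[({'point': [287.5, 118.1], 'conf': 0.58}, array([ 535.44447142, -242.65657044,  320.        ]))]
```

View pics/after.png

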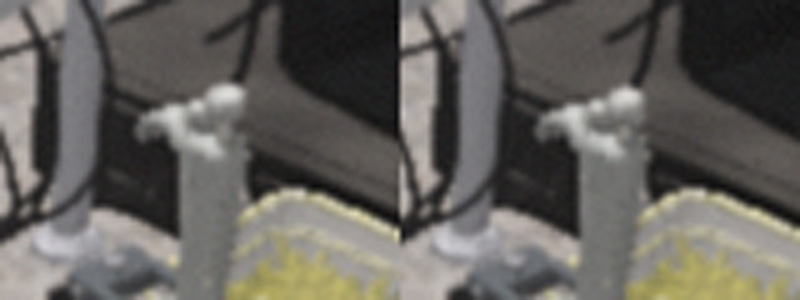

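The button's top is back at about crop row 88 against row 85 before, i.e. within 1–2 mm of rest. The arm is clear.

```bash
python3 -c "
from h import *
print(close_job())"
```

```text
the job is handed in; nothing more can be done
None
```

I pressed the trough pipette's plunger to its stop, held it there for about 0.5 s and let it spring back to within about 2 mm of rest (judged from the camera). I then moved the arm clear and handed the job in at about 6 s; the other two plungers were not touched, and no verdict was returned.

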